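Make up two sampling kits

ROBOT

A 7-joint arm with a two-finger parallel gripper is mounted at the origin on a cart in front of the work surface, level with it; the furniture and walls round the work are solid. World frame = base frame: x ahead of the robot, y to its left, z up, the work surface at z = 0. Lengths are in m, angles in rad, forces in N, time in s.
With the tool pointing down it reaches from about 0.425 to 0.875 m from the base axis. Payload 4.7 kg.
Tool frame: the origin (TCP) lies at the centre of the arm's flange, where the gripper is bolted on; the fingertips stand 182 mm ahead of it and the grasp point (between the pads) lies 164 mm ahead of it; z points along the fingers, y is the line along which they close (so a half turn about z gives the same grasp; the last joint's range is limited). The gripper opens to 87 mm and grips with 3 to 60 N. Pads are 19 mm wide; open, the fingers measure 117 mm over their backs; the gripper's body (75 mm by 190 mm) begins 51 mm behind the grasp point.
Start: joints at [1.226, 0.321, -0.07, 1.45, 0.023, 1.371, -0.057], TCP at [0.228, -0.609, 0.405] pointing down, gripper open.
Joint ranges: [-2.86, 2.86], [-0.3, 2.09], [-1.38, 1.24], [0.06, 2.45], [-1.56, 4.7], [0.09, 2.05], [-2.69, 2.69]. Speed limits (rad/s): [2.57, 2.57, 3.14, 3.14, 3.14, 3.14, 3.14].

INTERFACE

Orientations are given as a 3x3 rotation matrix whose columns are the frame's x, y, z axes.
In Python, from bench import * gives the robot as it stands.
- The arm moves only by the tool jog_arm, never from a script. Its argument "increments" is a list of rows, each a list of 7 numbers: the shift along the tool's x, y, z in cm, then the turn, a rotation vector about the tool's x, y, z in rad, then the finger opening in cm, from 0 to 8.7. A call has 1 to 12 rows; each row shifts and turns the commanded pose from where the row before left it, along the tool's axes as they then stand; what a row does not reach is not made up. A row lasts 1/8 s, in which the tool goes at most 62.5 mm and 10.7 degrees, less where a joint would pass 70% of its speed; a pose out of reach is approached as far as the arm can. A call with a gripper value outside its range is refused whole. The fingers move at their own pace and stop on an object; "force" is the grip in N (left out, the last holds). Time passes only in rows, so rows that do not move let the fingers close. It gives the time, the measured TCP pose, the force, the opening and the grip force at its end, in the units of the state.
- observe(): the state, without advancing time (a new reading comes with each control period).
- read_camera(name): name is "scene" or "top" or "wrist"; returns a dict with "frame" (384x512x3 uint8, red, green, blue), "fx", "fy", "cx", "cy" (pixels), "origin" and "orientation" of the camera in the world; the wrist camera has in their place "mount" (4x4, takes a point from camera to tool coordinates, whose origin is the TCP and whose axes are the flange's). Camera axes: x right, y up, looking along -z (the intrinsics and any distortion apply to the point x, -y, -z); pixel columns grow to the right and rows downward; lengths in m; the calibration is good to about 2 mm. A picture is of the moment at which its call begins: read the wrist's pose just before it. There is no depth.
- hand_in(): hands the job in; it is judged then, once.
Trained networks look in a picture, given as the dict that the camera call returned (one of the last four; its "shot" number tells which), for a name from the list of things; names that differ only in an ending like _2 or _b are one class to them, and where a whole thing is asked for, a point or a joint stands for the part that bears it (a point fixed in the world has none). Each returns a list of dicts, best first, with "score" (0 to 1); they miss things now and then, are a little off and sometimes report something else, mostly with a low value. They report only what shows in the picture. A call takes as long as a camera call.
- look_for(thing, picture): "position" ([column, row] in pixels, amid what is visible of it).
- trace(thing, picture): "mask" (384x512 bool, what is visible of it) and "position" ([column, row] in pixels, amid what is visible of it).
- mark_of(thing, picture): "position" ([column, row] in pixels: a listed point, or the origin of a listed thing).
The state is a dict: "clock": time; "qpos": joint angles; "joint_vel": joint speeds; "joint_torque": joint torques, N m; "tcp_pos": TCP position; "tool_rot": TCP orientation; "force": force on the tool from outside, world axes, zero at the start; "torque": the same for the moment, N m; "finger_gap": opening from 0.0 (shut) to 1.0 (fully open); "gripper_force": force on a finger pad.
Only numpy, scipy, OpenCV 4.12 (cv2) and the standard library are available. Lean on these libraries where they do the work, as an engineer would, in place of code of your own. Each camera call takes 0.05 s, during which the arm holds its last target. There are 200 camera calls.

TASK

Make up two kits from the stock at the front of the bench, just right of the two grey trays: the tall bottle, the capped tube and the forceps go into the tray with three bays, the short bottle and the marker pen into the tray with two bays. Put each thing in the bay made for it, right down on the bay's floor: the bottles in the large square bays and the tube in the small square one, standing upright, and the forceps and the marker lying flat along the long bays. Do not tip the bottles or the tube over on the way, and leave the timer, the white dish and the roll of tape where they are.

Things in the scene. Friction and masses are not known exactly. Their poses are not given: they have to be found in the camera images.
- tray_three: Three-bay tray. Fixed grey plastic tray with black bay floors, 154 (x) x 190 (y) x 10 mm, with an end tab at each y end (218 mm overall). Origin: centre of its underside, on the worktop; z up. Bay floors at z = 4 mm, lips at 10 mm. In its frame, mm: long bay 56 (x) x 165 (y), centre (-41, 0); bottle bay 70 x 80, centre (34, -40); tube bay 54 x 54, centre (34, 45).
- tray_two: Two-bay tray. Fixed grey plastic tray with black bay floors, 154 (x) x 190 (y) x 10 mm, with an end tab at each y end (218 mm overall). Origin: centre of its underside, on the worktop; z up. Bay floors at z = 4 mm, lips at 10 mm. In its frame, mm: long bay 56 (x) x 165 (y), centre (-41, 0); bottle bay 70 x 80, centre (34, 0); no third bay.
- bottle_tall: Tall plain white plastic bottle with a screw cap, no label, standing: 45 (x) x 56 (y) x 141 mm high, 0.15 kg; straight sides up to about 100 mm, then sloping shoulders to the neck. Its origin is the centre of its underside; z up; x across the narrow side, y across the wide side.
- bottle_short: Short white plastic bottle with a screw cap and a printed front, standing: 47 (x) x 58 (y) x 111 mm high, 0.12 kg; straight sides up to about 80 mm, then sloping shoulders to the neck. Its origin is the centre of its underside; z up; x across the narrow side, y across the wide side.
- tube: Clear capped tube standing on its skirt: body 28 mm in diameter, cap 34 mm, 114 mm high, 0.02 kg. Origin at the centre of its underside; z up along its axis.
- forceps: Steel forceps lying flat: 17 (x) x 130 (y) x 10 mm high, 0.03 kg. Origin under its middle; y along its length, z up. Grip across x at the middle.
- marker: White marker pen with a black cap, lying flat: 12 (x) x 138 (y) x 13 mm high, does not roll. Origin under its middle; y along its length, z up. Grip across x at the middle.
- timer: Bystander: white lab timer lying on its back, 58 x 66 x 17 mm. Origin at the centre of its underside. To be left alone.
- dish: Bystander: small round white ceramic dish, 73 mm across, 30 mm high. Origin at the centre of its underside. To be left alone.
- tape: Bystander: roll of labelling tape lying flat, 78 mm across, 19 mm high. Origin at the centre of its underside. To be left alone.

How it is judged:
At the end, for the whole second after the job is handed in: Each thing at rest in its bay, underside under 2.5 mm above the bay floor, tilt under 0.06 rad; centre within, along each tray axis: bottles 18 mm, tube 16 mm of the bay centre; forceps and marker 24 mm across, 22 mm along, 0.35 rad of the long bay of their tray (x of bottle_tall in the frame of tray_three between 0.016 and 0.052 m and y of bottle_tall in the frame of tray_three between -0.058 and -0.022 m and z of bottle_tall in the frame of tray_three between 0 and 0.0065 m and angle between each of bottle_tall, tube, forceps, bottle_short, marker's own z axis and vertical below 0.06 rad and linear speed of each of bottle_tall, tube, forceps, bottle_short, marker below 0.01 m/s and x of tube in the frame of tray_three between 0.018 and 0.05 m and y of tube in the frame of tray_three between 0.029 and 0.061 m and z of tube in the frame of tray_three between 0 and 0.0065 m and x of forceps in the frame of tray_three between -0.065 and -0.017 m and y of forceps in the frame of tray_three between -0.022 and 0.022 m and z of forceps in the frame of tray_three between 0 and 0.0065 m and angle between the y axis of forceps and the y axis of tray_three, either way round below 0.35 rad and x of bottle_short in the frame of tray_two between 0.016 and 0.052 m and y of bottle_short in the frame of tray_two between -0.018 and 0.018 m and z of bottle_short in the frame of tray_two between 0 and 0.0065 m and x of marker in the frame of tray_two between -0.065 and -0.017 m and y of marker in the frame of tray_two between -0.022 and 0.022 m and z of marker in the frame of tray_two between 0 and 0.0065 m and angle between the y axis of marker and the y axis of tray_two, either way round below 0.35 rad); the robot touches nothing.
It fails at once if a bottle or the tube is tipped over (more than 0.9 rad) (angle between any of bottle_tall, bottle_short, tube's own z axis and vertical above 0.9 rad).
It fails at once if the timer, the dish or the tape is moved more than 20 mm (distance of any of timer, dish, tape from where it was at the start of the episode above 0.02 m).
It also fails if it takes over 128 s, if anything falls off the work surface, if the arm or the gripper's body presses on something with over 40 N, if the wrist force passes 120 N, or if a joint passes its speed limit or range.

## Working session

There is one attempt and no reset: what is moved stays moved. The work goes in short steps, Python scripts to look and compute and a tool call to move; the robot and the scene stay as the last step left them, time stands still between calls to the robot, and variables do not carry over. Pictures are saved under pics/ and viewed, at most 14 in all, crops included, and the job is handed in when it is done.

Besides the shell and the picture viewer there is one more tool, called after "Call:" as name(argument=value, ...), one argument or row to a line, values as JSON. jog_arm: Moves the arm, as the interface text tells. Its arguments: {"type":"object","properties":{"increments":{"type":"array","items":{"type":"array","items":{"type":"number"}}},"force":{"type":"number"}},"required":["increments"]}

```bash
mkdir -p pics
cat > h.py <<'E'
from bench import *
import numpy as np, cv2
def ray(p,c):
    px=np.array([p[0],p[1]],float)
    d=np.array([(px[0]-c['cx'])/c['fx'],-(px[1]-c['cy'])/c['fy'],-1.])
    return np.array(c['origin']),np.array(c['orientation'])@d
def at(p,c,z):
    o,d=ray(p,c); return o+d*(z-o[2])/d[2]
E
python3 - <<'E'
from h import *
s=observe(); print(s['clock'],s['tcp_pos'],s['tool_rot'])
for n in('top','scene'):
    c=read_camera(n); cv2.imwrite(f'pics/{n}0.png',c['frame'][:,:,::-1])
    print(n,[k for k in c],c['fx'],np.round(c['origin'],3),np.round(c['orientation'],2).tolist())
    for t in('tray_three','tray_two','bottle_tall','bottle_short','tube','forceps','marker','timer','dish','tape'):
        for f in(mark_of,look_for):
            r=f(t,c)[:2]
            print(t,f.__name__,[(np.round(q['position']).tolist(),round(q['score'],2),np.round(at(q['position'],c,0),3).tolist()) for q in r])
E
```

```text
0.0 [ 0.22815097 -0.60843368  0.40366596] [[ 9.36298622e-01  3.51204084e-01 -7.63000833e-04]
 [ 3.51204894e-01 -9.36297072e-01  1.70763557e-03]
 [-1.14666861e-04 -1.86682646e-03 -9.99998251e-01]]
top ['frame', 'fx', 'fy', 'cx', 'cy', 'origin', 'orientation', 'shot'] 406.9101988362166 [ 0.313 -0.087  1.126] [[0.13, 0.97, -0.23], [-0.99, 0.12, -0.02], [0.0, 0.23, 0.97]]
tray_three call [([199.0, 193.0], 0.72, [0.565, 0.1, 0.0])]
tray_three call [([200.0, 195.0], 0.79, [0.559, 0.094, 0.0]), ([355.0, 193.0], 0.18, [0.62, -0.342, 0.0])]
tray_two call [([122.0, 205.0], 0.67, [0.503, 0.308, 0.0]), ([352.0, 199.0], 0.59, [0.602, -0.334, 0.0])]
tray_two call [([122.0, 204.0], 0.75, [0.505, 0.308, 0.0])]
bottle_tall call [([352.0, 232.0], 0.73, [0.509, -0.341, 0.0])]
bottle_tall call [([356.0, 230.0], 0.67, [0.516, -0.353, 0.0])]
bottle_short call [([354.0, 200.0], 0.62, [0.601, -0.34, 0.0])]
bottle_short call [([358.0, 195.0], 0.85, [0.617, -0.352, 0.0])]
tube call [([342.0, 274.0], 0.64, [0.389, -0.323, 0.0])]
tube call [([350.0, 272.0], 0.62, [0.397, -0.345, 0.0])]
forceps call [([304.0, 21
[... 1351 characters left out ...]
]), ([239.0, 116.0], 0.36, [0.718, 0.245, 0.0])]
forceps call [([252.0, 230.0], 0.73, [0.504, -0.202, 0.0])]
marker call [([232.0, 202.0], 0.74, [0.504, -0.085, 0.0])]
marker call [([226.0, 202.0], 0.45, [0.488, -0.075, 0.0])]
timer call [([280.0, 318.0], 0.79, [0.425, -0.467, 0.0])]
timer call [([277.0, 316.0], 0.88, [0.423, -0.457, 0.0])]
dish call [([239.0, 117.0], 0.62, [0.716, 0.238, 0.0]), ([260.0, 140.0], 0.46, [0.718, 0.097, 0.0])]
dish call [([238.0, 112.0], 0.84, [0.726, 0.265, 0.0]), ([176.0, 127.0], 0.53, [0.502, 0.307, 0.0])]
tape call [([262.0, 139.0], 0.6, [0.726, 0.101, 0.0]), ([217.0, 158.0], 0.54, [0.554, 0.102, 0.0])]
tape call [([260.0, 141.0], 0.56, [0.715, 0.093, 0.0])]
```

Run:
```python
import cv2
a=cv2.imread('pics/top0.png'); cv2.imwrite('pics/top0c.png',cv2.resize(a[95:305,70:430],None,fx=2.2,fy=2.2,interpolation=3))
a=cv2.imread('pics/scene0.png'); cv2.imwrite('pics/scene0c.png',cv2.resize(a[70:370,100:400],None,fx=2,fy=2,interpolation=3))
```

```text
(no output)
```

View pics/top0c.png

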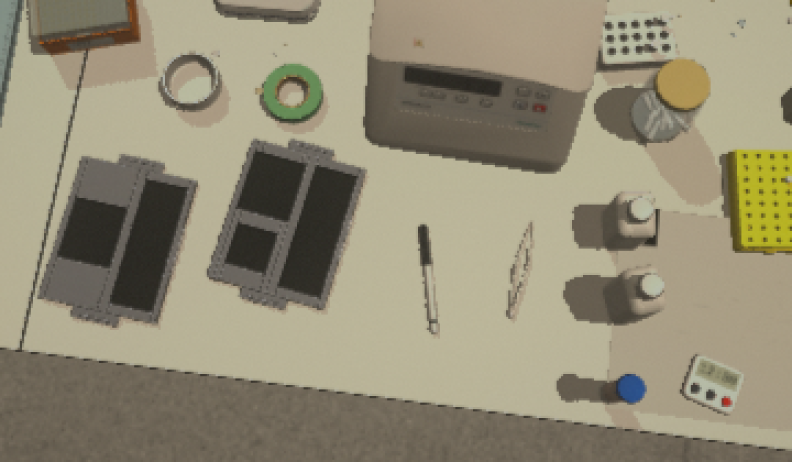

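View pics/scene0c.png

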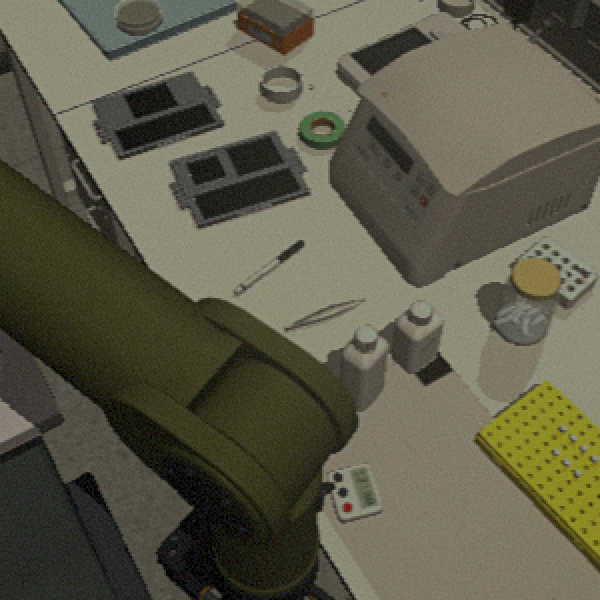

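The top view (crop scale 2.2, offset 70,95) shows tray_two at (118,242) and tray_three at (288,228). The marker is at (428,280), forceps at (520,270), short bottle at (635,215), tall bottle at (640,290) and tube cap at (630,388). Both trays' square bays lie on the left, so tray +x is roughly world +y and tray +y roughly world -x. The scene view agrees, but the arm hides the tube there.

Run:
```python
from h import *
c=read_camera('top'); g=cv2.cvtColor(c['frame'],cv2.COLOR_RGB2GRAY)
def bp(m,z):
    ys,xs=np.nonzero(m); return np.array([at((x,y),c,z)[:2] for x,y in zip(xs,ys)],np.float32)
def rect(p):
    (x,y),(w,h),a=cv2.minAreaRect(p*1000)
    if w<h: a+=90;w,h=h,w
    return np.round([x,y,w,h,a],1)  # a: long-axis angle
for t in('tray_three','tray_two'):
    m=trace(t,c)[0]['mask']; print(t,rect(bp(m,.01)))
    k=cv2.dilate(m.astype(np.uint8),np.ones((3,3)))&(g<60)
    n,l,s,_=cv2.connectedComponentsWithStats(k.astype(np.uint8),connectivity=4)
    for i in range(1,n):
        if s[i,4]>150: print('  bay',s[i,4],rect(bp(l==i,.004)))
for t,z in(('forceps',.006),('marker',.007),('tube',.114),('timer',.017),('bottle_tall',.12),('bottle_short',.1)):
    r=trace(t,c)
    if r: m=r[0]['mask'];p=bp(m,z);print(t,round(r[0]['score'],2),m.sum(),rect(p),'mean',p.mean(0).round(3))
    print('   mark',[(at(q['position'],c,0)[:2].round(3),round(q['score'],2)) for q in mark_of(t,c)[:2]])
# blue cap, bottle crops
hsv=cv2.cvtColor(c['frame'],cv2.COLOR_RGB2HSV)
m=(hsv[...,0]>100)&(hsv[...,0]<130)&(hsv[...,1]>120);m[:260]=0;m[290:]=0;m[:,:330]=0;m[:,380:]=0
p=bp(m,.112);print('cap',m.sum(),rect(p),p.mean(0))
cv2.imwrite('pics/b.png',cv2.resize(c['frame'][170:290,325:415,::-1],None,fx=5,fy=5,interpolation=2))
```

```text
tray_three [555.   90.7 217.9 158.7 171.2]
  bay 645 [601.8 121.8  80.3  69.4 171.6]
  bay 1106 [551.4  53.3 164.5  55.4 171.5]
  bay 350 [517.8 134.7  53.3  52.9 172.3]
tray_two [506.5 301.4 218.5 159.2 173.9]
  bay 1120 [505.4 264.9 164.9  56.1 174.8]
  bay 673 [512.3 339.8  79.8  70.1 174.6]
   mark [(array([0.729, 0.255]), 0.68), (array([ 0.535, -0.208]), 0.61)]
marker 0.53 185 [508.8 -95.4 133.6  11.2  13.1] mean [ 0.509 -0.095]
   mark [(array([ 0.508, -0.087]), 0.45)]
tube 0.62 228 [ 391.2 -325.2   49.9   31.4   97.2] mean [ 0.39  -0.327]
   mark [(array([ 0.385, -0.325]), 0.54)]
timer 0.56 567 [ 419.6 -455.8   69.4   61.2   73.4] mean [ 0.419 -0.456]
   mark [(array([ 0.42 , -0.456]), 0.62)]
bottle_tall 0.86 615 [ 497.3 -328.7   73.6   60.1  111.3] mean [ 0.497 -0.329]
   mark [(array([ 0.51 , -0.338]), 0.9)]
bottle_short 0.78 558 [ 588.5 -321.3   71.8   59.9    4.4] mean [ 0.588 -0.321]
   mark [(array([ 0.602, -0.331]), 0.9), (array([ 0.503, -0.335]), 0.28)]
cap 114 [ 393.6 -334.2   28.5   26.6   50.9] [ 0.39331794 -0.33423224]
```

View pics/b.png

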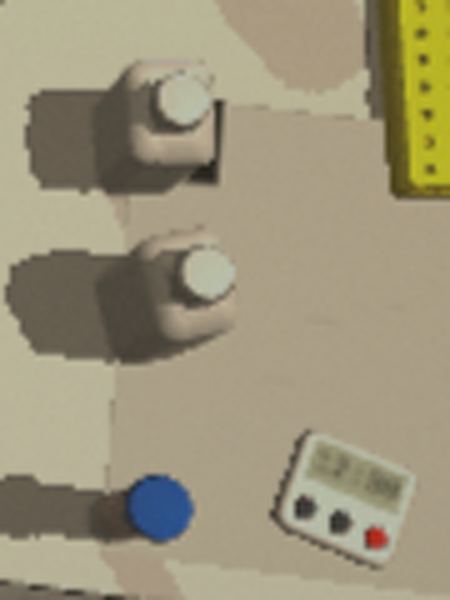

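```bash
cat >> h.py <<'E'
def go(x,y,z,yaw):
    s=observe();R=np.array(s['tool_rot']);p=np.array(s['tcp_pos'])
    t=np.radians(yaw);X=np.array([np.cos(t),np.sin(t),0]);Z=np.array([0,0,-1.]);Rt=np.stack([X,np.cross(Z,X),Z],1)
    rv=cv2.Rodrigues(R.T@Rt)[0].ravel()
    d=np.array([x,y,z])-p
    print('t',round(s['clock'],2),'p',p.round(4),'yaw',round(np.degrees(np.arctan2(R[1,0],R[0,0])),1),'gap',round(s['finger_gap'],3),'| turn',rv.round(3),'then cm',(Rt.T@d*100).round(2),'| first cm',(R.T@d*100).round(2))
def wrist():
    s=observe();c=read_camera('wrist');M=np.array(c['mount']);R=np.array(s['tool_rot'])
    c['origin']=R@M[:3,3]+np.array(s['tcp_pos']);c['orientation']=R@M[:3,:3];return c
def bp(m,z,c):
    ys,xs=np.nonzero(m); return np.array([at((x,y),c,z)[:2] for x,y in zip(xs,ys)],np.float32)
def rect(p):
    (x,y),(w,h),a=cv2.minAreaRect(p*1000)
    if w<h: a+=90;w,h=h,w
    return np.round([x,y,w,h,a],1)
E
python3 - <<'E'
from h import *
c=read_camera('top')
for n,p,z in(('tall',(366.4,224.4),.141),('short',(361.6,189.6),.111),('tube',(357,271.7),.114),('fa',(311,197.3),.005),('fb',(303.2,239.5),.005)): print(n,at(p,c,z).round(4))
go(.52,-.13,.40,13)
E
```

```text
tall [ 0.5066 -0.3435  0.141 ]
short [ 0.6016 -0.3332  0.111 ]
tube [ 0.3919 -0.335   0.114 ]
fa [ 0.5911 -0.2182  0.005 ]
fb [ 0.4691 -0.2081  0.005 ]
t 2.9 p [ 0.2282 -0.6086  0.4048] yaw 20.6 gap 1.0 | turn [0.    0.    0.132] then cm [ 39.19 -40.07   0.48] | first cm [ 44.12 -34.57   0.48]
```

Call:
jog_arm(
  increments=[
    [0,0,0,0,0,0.13,8.7],
    [3.9,-4,0,0,0,0,8.7],
    [3.9,-4,0,0,0,0,8.7],
    [3.9,-4,0,0,0,0,8.7],
    [3.9,-4,0,0,0,0,8.7],
    [3.9,-4,0,0,0,0,8.7],
    [3.9,-4,0,0,0,0,8.7],
    [3.9,-4,0,0,0,0,8.7],
    [3.9,-4,0,0,0,0,8.7],
    [3.9,-4,0,0,0,0,8.7],
    [3.9,-4,0,0,0,0,8.7],
    [0,0,0,0,0,0,8.7],
  ],
)

```text
clock: 4.4
tcp_pos: [0.5191, -0.1251, 0.4051]
tool_rot: [[0.972, 0.236, 0.002], [0.236, -0.972, 0.002], [0.002, -0.002, -1.0]]
force: [0.3, -0.3, -0.2]
finger_gap: 1.001
gripper_force: 0.0
```

Run:
```python
from h import *
c=wrist(); cv2.imwrite('pics/w1.png',c['frame'][:,:,::-1])
for t,z in(('forceps',.006),('marker',.007)):
    for r in trace(t,c)[:2]:
        m=r['mask'];p=bp(m,z,c);print(t,round(r['score'],2),m.sum(),rect(p),'px',np.round(r['position']))
    print('   mark',[(at(q['position'],c,0)[:2].round(3),round(q['score'],2)) for q in mark_of(t,c)[:2]])
go(.509,-.095,.26,13)
```

```text
forceps 0.73 68 [ 523.8 -210.4  103.4   10.3  175.1] px [301. 207.]
   mark []
marker 0.7 866 [505.8 -95.7 138.   11.8  13.4] px [229. 172.]
   mark [(array([ 0.509, -0.095]), 0.56)]
t 4.65 p [ 0.5167 -0.1322  0.4047] yaw 13.0 gap 0.997 | turn [ 0.001  0.001 -0.001] then cm [ 0.08 -3.8  14.47] | first cm [ 0.09 -3.81 14.46]
```

View pics/w1.png

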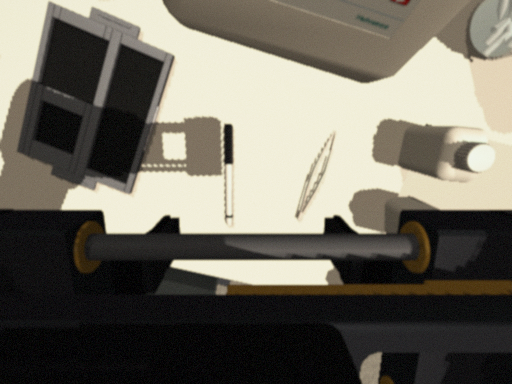

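Call:
jog_arm(
  increments=[
    [-0.1,-1.8,1,0,0,0,5],
    [-0.1,-1.8,5,0,0,0,5],
    [0,0,5,0,0,0,5],
    [0,0,5,0,0,0,5],
    [0,0,2,0,0,0,5],
    [0,0,0,0,0,0,5],
    [0,0,0,0,0,0,5],
  ],
)

```text
clock: 5.52
tcp_pos: [0.5075, -0.0958, 0.2257]
tool_rot: [[0.974, 0.227, 0.001], [0.227, -0.974, -0.0], [0.001, 0.001, -1.0]]
force: [0.3, -0.5, 1.0]
finger_gap: 0.575
gripper_force: 0.0
```

Run:
```python
from h import *
go(.507,-.096,.185,13.3)
import cv2
```

```text
t 5.53 p [ 0.5075 -0.0958  0.2257] yaw 13.1 gap 0.575 | turn [ 0.001 -0.001 -0.003] then cm [-0.05  0.01  4.07] | first cm [-0.06  0.01  4.07]
```

Call:
jog_arm(
  increments=[
    [0,0,2.5,0,0,0,5],
    [0,0,1.5,0,0,0,5],
    [0,0,0,0,0,0,5],
    [0,0,0,0,0,0,0.5],
    [0,0,0,0,0,0,0.5],
    [0,0,0,0,0,0,0.5],
    [0,0,0,0,0,0,0.5],
    [0,0,0,0,0,0,0.5],
    [0,0,-2,0,0,0,0.5],
    [0,0,-4,0,0,0,0.5],
    [0,0,-4,0,0,0,0.5],
    [0,0,0,0,0,0,0.5],
  ],
  force=20,
)

```text
clock: 7.02
tcp_pos: [0.5087, -0.096, 0.2881]
tool_rot: [[0.974, 0.227, 0.006], [0.227, -0.974, -0.002], [0.006, 0.004, -1.0]]
force: [-0.9, -0.2, 0.0]
finger_gap: 0.119
gripper_force: 20.0
```

Run:
```python
from h import *
go(.5055,.265,.25,-5.3)
```

```text
t 7.03 p [ 0.5087 -0.096   0.2881] yaw 13.1 gap 0.119 | turn [ 0.003 -0.006  0.321] then cm [ -3.65 -35.92   3.81] | first cm [  7.85 -35.25   3.73]
```

Call:
jog_arm(
  increments=[
    [0,0,0,0,0,0.16,0.5],
    [0,0,0,0,0,0.16,0.5],
    [-0.3,-3,0,0,0,0,0.5],
    [-0.5,-5,0,0,0,0,0.5],
    [-0.5,-5,0,0,0,0,0.5],
    [-0.5,-5,0,0,0,0,0.5],
    [-0.5,-5,0,0,0,0,0.5],
    [-0.5,-5,0,0,0,0,0.5],
    [-0.5,-5,0,0,0,0,0.5],
    [-0.35,-2.9,0,0,0,0,0.5],
    [0,0,4,0,0,0,0.5],
    [0,0,0,0,0,0,0.5],
  ],
)

```text
clock: 8.52
tcp_pos: [0.5017, 0.2639, 0.2409]
tool_rot: [[0.996, -0.09, -0.008], [-0.09, -0.996, -0.003], [-0.007, 0.004, -1.0]]
force: [-1.3, -0.1, 0.5]
finger_gap: 0.116
gripper_force: 20.0
```

Run:
```python
from h import *
c=wrist(); cv2.imwrite('pics/w2.png',c['frame'][:,:,::-1])
go(.5055,.265,.189,-5.3)
```

```text
t 8.57 p [0.5027 0.2641 0.2428] yaw -5.2 gap 0.112 | turn [0.002 0.004 0.001] then cm [ 0.27 -0.12  5.38] | first cm [ 0.29 -0.13  5.38]
```

View pics/w2.png

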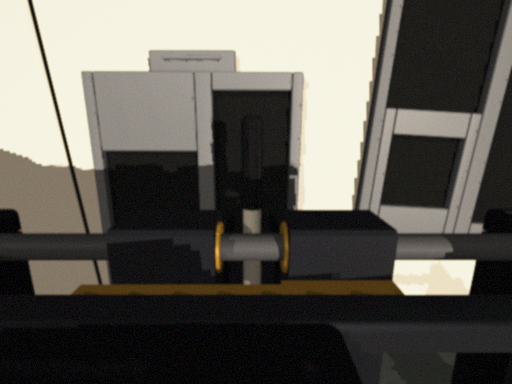

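The marker is held at column 253, over the middle of the long bay (columns 215–290), and lies parallel to it.

Call:
jog_arm(
  increments=[
    [0.2,-0.1,2.5,0,0,0,0.5],
    [0.1,0,2,0,0,0,0.5],
    [0,0,0.6,0,0,0,0.5],
    [0,0,0.15,0,0,0,0.5],
    [0,0,0,0,0,0,0.5],
    [0,0,0,0,0,0,2.1],
    [0,0,0,0,0,0,2.1],
    [0,0,0,0,0,0,2.1],
    [0,0,-1.5,0,0,0,2.1],
    [0,0,-5,0,0,0,4],
    [0,0,-5,0,0,0,5],
    [0,0,-5,0,0,0,5],
  ],
)

```text
clock: 10.07
tcp_pos: [0.5063, 0.2658, 0.36]
tool_rot: [[0.996, -0.091, 0.001], [-0.091, -0.996, 0.0], [0.001, -0.0, -1.0]]
force: [0.8, 0.0, -0.2]
finger_gap: 0.497
gripper_force: 0.0
```

Run:
```python
from h import *
c=wrist()
for p in((333,132),(299,217)): pass
r=trace('marker',c)
if r: print(rect(bp(r[0]['mask'],.011,c)))
c=read_camera('top'); g=c['frame']
r=trace('marker',c)
for q in r[:2]: print(round(q['score'],2),rect(bp(q['mask'],.011,c)))
go(.54,-.18,.36,-5)
```

```text
[506.6 265.8 135.9  12.5 175.1]
t 10.28 p [0.5067 0.2659 0.3592] yaw -5.2 gap 0.566 | turn [-0.001 -0.003 -0.004] then cm [ 7.2  44.13 -0.08] | first cm [ 7.37 44.1  -0.1 ]
```

Call:
jog_arm(
  increments=[
    [0.4,4,-0.5,0,0,0,5],
    [0.5,5,-0.5,0,0,0,5],
    [0.5,5,-0.5,0,0,0,5],
    [0.5,5,-0.5,0,0,0,5],
    [0.5,5,-0.5,0,0,0,5],
    [0.5,5,-0.5,0,0,0,5],
    [0.5,5,-0.5,0,0,0,5],
    [0.5,5,-0.5,0,0,0,5],
    [0.5,5,0,0,0,0,5],
    [0,1,0,0,0,0,5],
    [0,0,0,0,0,0,5],
  ],
)

```text
clock: 11.65
tcp_pos: [0.5091, -0.1867, 0.396]
tool_rot: [[0.996, -0.092, -0.002], [-0.092, -0.996, 0.002], [-0.002, -0.001, -1.0]]
force: [-0.0, 1.3, -0.2]
finger_gap: 0.576
gripper_force: 0.0
```

Run:
```python
from h import *
c=wrist(); cv2.imwrite('pics/w3.png',c['frame'][:,:,::-1])
for r in trace('forceps',c)[:2]:
    m=r['mask'];p=bp(m,.005,c);print(round(r['score'],2),m.sum(),rect(p),'px',np.round(r['position']))
print('   mark',[(at(q['position'],c,0)[:2].round(3),round(q['score'],2)) for q in mark_of('forceps',c)[:2]])
for t,z in(('bottle_tall',.0),('bottle_short',0)):
  print(t,[(at(q['position'],c,0)[:2].round(3),round(q['score'],2)) for q in mark_of(t,c)[:2]])
go(.53,-.213,.185,-5)
```

```text
0.66 62 [ 492.5 -207.7   48.1    4.4  166.8] px [267. 187.]
0.44 4519 [ 607.9 -356.1   99.1   74.4   95.9] px [382.  78.]
   mark [(array([ 0.535, -0.209]), 0.68)]
bottle_tall [(array([ 0.506, -0.338]), 0.74)]
bottle_short [(array([ 0.604, -0.33 ]), 0.95), (array([ 0.422, -0.455]), 0.6)]
t 11.9 p [ 0.5098 -0.1848  0.3972] yaw -5.1 gap 0.573 | turn [-0.     0.    -0.001] then cm [ 2.26  2.64 21.22] | first cm [ 2.26  2.64 21.22]
```

View pics/w3.png

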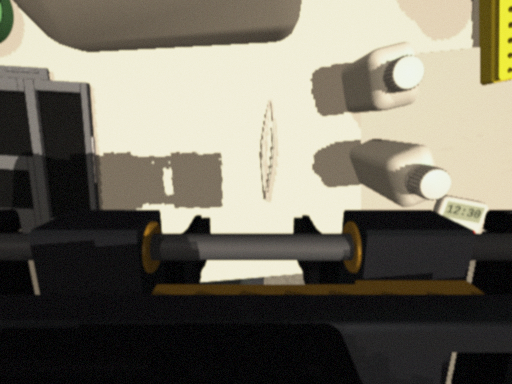

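The forceps run from (270,101) to (268,200) and are parallel to the tool x axis. The short bottle is at (390,80) and the tall bottle at (400,172).

Run:
```python
from h import *
c=wrist()
a,b=at((270,101),c,.005),at((268.3,200),c,.005);d=a-b
print(a,b,(a+b)/2,np.linalg.norm(d),np.degrees(np.arctan2(d[1],d[0])))
m=(a+b)/2
go(m[0],m[1],.185,np.degrees(np.arctan2(d[1],d[0])))
for n,p,z in(('tall',(429,183),.141),('short',(406,73),.111)): print(n,at(p,c,z).round(4))
```

```text
[ 0.59735026 -0.2153665   0.005     ] [ 0.47000715 -0.20382288  0.005     ] [ 0.5336787  -0.20959469  0.005     ] 0.1278652538499543 -5.179692326106989
t 11.95 p [ 0.5098 -0.1851  0.3973] yaw -5.1 gap 0.571 | turn [ 0.    -0.     0.002] then cm [ 2.6   2.22 21.23] | first cm [ 2.6   2.23 21.23]
tall [ 0.5112 -0.3352  0.141 ]
short [ 0.6036 -0.3278  0.111 ]
```

The gripper body would come within millimetres of the tall bottle while picking the forceps, so I'll set that bottle a few cm aside first.

Run:
```python
from h import *
go(.509,-.338,.36,21)
```

```text
t 11.95 p [ 0.5098 -0.1851  0.3973] yaw -5.1 gap 0.571 | turn [ 0.    -0.    -0.455] then cm [-5.55 14.25  3.73] | first cm [ 1.28 15.24  3.73]
```

Call:
jog_arm(
  increments=[
    [0.3,3.8,0,0,0,0,8.7],
    [0.3,3.8,0,0,0,0,8.7],
    [0.3,3.8,0,0,0,0,8.7],
    [0.38,3.84,0,0,0,0,8.7],
    [0,0,0,0,0,-0.15,8.7],
    [0,0,0,0,0,-0.15,8.7],
    [0,0,0,0,0,-0.155,8.7],
    [0,0,3.7,0,0,0,8.7],
    [0,0,0,0,0,0,8.7],
    [0,0,0,0,0,0,8.7],
  ],
)

```text
clock: 13.2
tcp_pos: [0.5088, -0.3392, 0.3612]
tool_rot: [[0.934, 0.356, 0.001], [0.356, -0.934, -0.0], [0.001, 0.001, -1.0]]
force: [-1.2, -0.7, 0.4]
finger_gap: 1.001
gripper_force: 0.0
```

Run:
```python
from h import *
go(.509,-.338,.257,21)
c=read_camera('top'); cv2.imwrite('pics/t2.png',cv2.resize(c['frame'][130:300,280:420,::-1],None,fx=3.5,fy=3.5,interpolation=2))
```

```text
t 13.2 p [ 0.5088 -0.3392  0.3612] yaw 20.9 gap 1.001 | turn [ 0.001 -0.001 -0.002] then cm [ 0.06 -0.11 10.42] | first cm [ 0.06 -0.12 10.42]
```

View pics/t2.png

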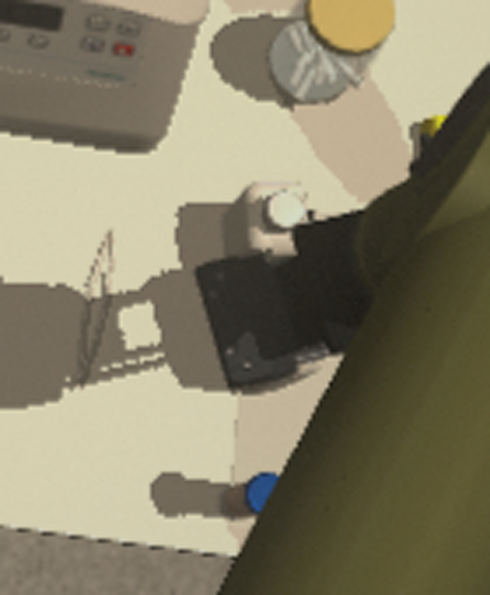

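Call:
jog_arm(
  increments=[
    [0,-0.1,4,0,0,0,8.7],
    [0,0,4,0,0,0,8.7],
    [0,0,2.4,0,0,0,8.7],
    [0,0,0,0,0,0,8.7],
    [0,0,0,0,0,0,3],
    [0,0,0,0,0,0,3],
    [0,0,0,0,0,0,3],
    [0,0,0,0,0,0,3],
    [0,0,0,0,0,0,3],
    [0,0,0,0,0,0,3],
    [0,0,-0.7,0,0,0,3],
    [0,0,-0.7,0,0,0,3],
  ],
  force=20,
)

```text
clock: 14.75
tcp_pos: [0.5079, -0.3385, 0.2705]
tool_rot: [[0.935, 0.356, -0.0], [0.356, -0.935, 0.0], [-0.0, -0.0, -1.0]]
force: [0.4, -0.1, -1.5]
finger_gap: 0.517
gripper_force: 19.7
```

Call:
jog_arm(
  increments=[
    [-0.5,1.2,0,0,0,0,3],
    [-0.5,1.3,0,0,0,0,3],
    [-0.4,1.2,0,0,0,0,3],
    [0,0,0,0,0,0,3],
    [0,0,0.7,0,0,0,3],
    [0,0,0.5,0,0,0,3],
    [0,0,0.15,0,0,0,3],
    [0,0,0,0,0,0,3],
  ],
)

```text
clock: 15.75
tcp_pos: [0.5082, -0.3778, 0.2567]
tool_rot: [[0.934, 0.356, 0.0], [0.356, -0.934, -0.0], [0.0, 0.0, -1.0]]
force: [0.6, -0.5, -1.9]
finger_gap: 0.518
gripper_force: 19.7
```

Call:
jog_arm(
  increments=[
    [0,0,0.1,0,0,0,3],
    [0,0,0,0,0,0,3],
    [0,0,0,0,0,0,5.5],
    [0,0,0,0,0,0,8.7],
    [0,0,0,0,0,0,8.7],
    [0,0,0,0,0,0,8.7],
    [0,0,-2,0,0,0,8.7],
    [0,0,-5,0,0,0,8.7],
    [0,0,-5,0,0,0,8.7],
    [0,0,0,0,0,0.15,5],
    [0,0,0,0,0,0.15,5],
    [0,0,0,0,0,0.155,5],
  ],
)

```text
clock: 17.25
tcp_pos: [0.5082, -0.3781, 0.3778]
tool_rot: [[0.995, -0.096, 0.002], [-0.096, -0.995, -0.001], [0.002, 0.001, -1.0]]
force: [-0.2, 0.6, 0.7]
finger_gap: 0.745
gripper_force: 0.0
```

Run:
```python
from h import *
go(.533,-.210,.23,-5.2)
```

```text
t 17.25 p [ 0.5082 -0.3781  0.3778] yaw -5.5 gap 0.745 | turn [ 0.001 -0.002 -0.005] then cm [  0.95 -16.96  14.78] | first cm [  0.83 -16.99  14.76]
```

Call:
jog_arm(
  increments=[
    [0.3,-5,0,0,0,0,5],
    [0.3,-5,0,0,0,0,5],
    [0.3,-5,0,0,0,0,4],
    [0,-2,2,0,0,0,4],
    [0,0,5,0,0,0,4],
    [0,0,5,0,0,0,4],
    [0,0,3,0,0,0,4],
    [0,0,0,0,0,0,4],
    [0,0,0,0,0,0,4],
  ],
)

```text
clock: 18.38
tcp_pos: [0.5335, -0.2099, 0.228]
tool_rot: [[0.996, -0.091, 0.003], [-0.091, -0.996, -0.001], [0.003, 0.001, -1.0]]
force: [0.1, 0.8, -0.3]
finger_gap: 0.458
gripper_force: 0.0
```

Run:
```python
from h import *
go(.533,-.210,.184,-5.2)
```

```text
t 18.38 p [ 0.5335 -0.2099  0.228 ] yaw -5.2 gap 0.458 | turn [ 0.001 -0.003 -0.   ] then cm [-0.05  0.01  4.4 ] | first cm [-0.07  0.01  4.4 ]
```

Call:
jog_arm(
  increments=[
    [0,0,2.5,0,0,0,4],
    [0,0,1.9,0,0,0,4],
    [0,0,0,0,0,0,4],
    [0,0,0,0,0,0,0],
    [0,0,0,0,0,0,0],
    [0,0,0,0,0,0,0],
    [0,0,0,0,0,0,0],
    [0,0,0,0,0,0,0],
    [0,0,-2,0,0,0,0],
    [0,0,-4,0,0,0,0],
    [0,0,-4,0,0,0,0],
    [0,0,0,0,0,0,0],
  ],
  force=15,
)

```text
clock: 19.88
tcp_pos: [0.5338, -0.2101, 0.2864]
tool_rot: [[0.996, -0.091, 0.007], [-0.091, -0.996, -0.003], [0.007, 0.003, -1.0]]
force: [0.1, 1.4, -0.3]
finger_gap: 0.175
gripper_force: 15.0
```

Run:
```python
from h import *
go(.5515,.0533,.25,-8.5)
```

```text
t 19.88 p [ 0.5338 -0.2101  0.2864] yaw -5.2 gap 0.175 | turn [ 0.003 -0.007  0.057] then cm [ -2.14 -26.31   3.64] | first cm [ -0.67 -26.4    3.56]
```

Gap is 15 mm, so the forceps are held.

Call:
jog_arm(
  increments=[
    [0,0,0,0,0,0.057,0],
    [-0.2,-3,0,0,0,0,0],
    [-0.4,-5,0,0,0,0,0],
    [-0.4,-5,0,0,0,0,0],
    [-0.4,-5,0,0,0,0,0],
    [-0.4,-5,0,0,0,0,0],
    [-0.34,-3.3,0,0,0,0,0],
    [0,0,3,0,0,0,0],
    [0,0,1.5,0,0,0,0],
    [0,0,0,0,0,0,0],
    [0,0,0,0,0,0,0],
  ],
)

```text
clock: 21.25
tcp_pos: [0.5505, 0.053, 0.2373]
tool_rot: [[0.989, -0.149, 0.001], [-0.149, -0.989, -0.0], [0.001, 0.0, -1.0]]
force: [0.4, 0.1, 0.6]
finger_gap: 0.181
gripper_force: 15.0
```

Run:
```python
from h import *
c=wrist(); cv2.imwrite('pics/w4.png',c['frame'][:,:,::-1])
go(.5515,.0533,.188,-8.5)
```

```text
t 21.3 p [0.5507 0.0531 0.2376] yaw -8.6 gap 0.178 | turn [-0.    -0.001 -0.001] then cm [ 0.08 -0.03  4.96] | first cm [ 0.07 -0.03  4.96]
```

View pics/w4.png

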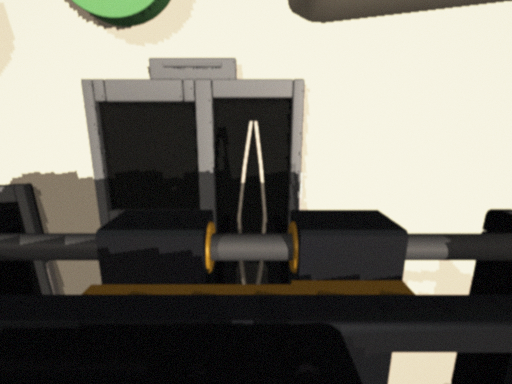

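The forceps are held straight at column 253, with the tip at (254,122), centred over the long bay (columns 213–292).

Call:
jog_arm(
  increments=[
    [0,0,2.5,0,0,0,0],
    [0.1,0,1.8,0,0,0,0],
    [0,0,0.5,0,0,0,0],
    [0,0,0.1,0,0,0,0],
    [0,0,0,0,0,0,0],
    [0,0,0,0,0,0,2.3],
    [0,0,0,0,0,0,2.3],
    [0,0,0,0,0,0,2.3],
    [0,0,-1.5,0,0,0,2.3],
    [0,0,-5,0,0,0,5],
    [0,0,-5,0,0,0,8.7],
    [0,0,-5,0,0,0,8.7],
  ],
)

```text
clock: 22.8
tcp_pos: [0.5509, 0.0537, 0.3556]
tool_rot: [[0.989, -0.147, 0.001], [-0.147, -0.989, -0.0], [0.001, -0.0, -1.0]]
force: [0.8, -0.4, -0.0]
finger_gap: 0.517
gripper_force: 0.0
```

Run:
```python
from h import *
c=wrist(); cv2.imwrite('pics/w5.png',c['frame'][:,:,::-1])
go(.392,-.333,.36,0)
```

```text
t 22.85 p [0.5529 0.0544 0.3629] yaw -8.5 gap 0.563 | turn [-0.001 -0.012 -0.148] then cm [-16.09  38.74   0.29] | first cm [-10.22  40.69   0.09]
```

View pics/w5.png

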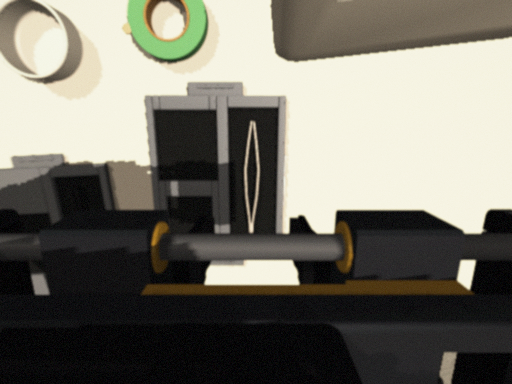

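The forceps lie in the long bay, with the tip at (253,121) near the bay end at row 108. Next is the tube. I'll stop short of it and look.

Call:
jog_arm(
  increments=[
    [0,0,0,0,0,-0.15,8.7],
    [-2,4.6,0,0,0,0,8.7],
    [-2.2,5.2,0,0,0,0,8.7],
    [-2.2,5.2,0,0,0,0,8.7],
    [-2.2,5.2,0,0,0,0,8.7],
    [-2.2,5.2,0,0,0,0,8.7],
    [-2.2,5.2,0,0,0,0,8.7],
    [-2.2,5.2,0,0,0,0,8.7],
    [-2.2,2.9,0,0,0,0,8.7],
    [-3,0,0,0,0,0,8.7],
    [0,0,0,0,0,0,8.7],
    [0,0,0,0,0,0,8.7],
  ],
)

```text
clock: 24.35
tcp_pos: [0.3485, -0.3335, 0.3535]
tool_rot: [[1.0, 0.003, 0.002], [0.003, -1.0, -0.001], [0.002, 0.001, -1.0]]
force: [0.3, 0.1, -0.1]
finger_gap: 1.0
gripper_force: 0.0
```

Run:
```python
from h import *
c=wrist(); cv2.imwrite('pics/w6.png',c['frame'][:,:,::-1])
hsv=cv2.cvtColor(c['frame'],cv2.COLOR_RGB2HSV)
m=((hsv[...,0]>100)&(hsv[...,0]<130)&(hsv[...,1]>120)).astype(np.uint8)
n,l,s,ce=cv2.connectedComponentsWithStats(m);i=1+s[1:,4].argmax();print(s[i],ce[i],rect(bp(l==i,.112,c)),at(ce[i],c,.112))
print([(at(q['position'],c,0)[:2].round(3),round(q['score'],2)) for q in mark_of('tube',c)[:2]])
go(.392,-.333,.36,0)
```

```text
[ 232  129   40   39 1206] [251.74875622 148.04892206] [ 394.1 -333.6   29.8   29.3   44.8] [ 0.39412193 -0.33355877  0.112     ]
[(array([ 0.393, -0.333]), 0.82)]
t 24.45 p [ 0.3489 -0.3333  0.3532] yaw 0.2 gap 1.002 | turn [ 0.001 -0.001  0.004] then cm [ 4.31 -0.03 -0.68] | first cm [ 4.31 -0.01 -0.68]
```

View pics/w6.png

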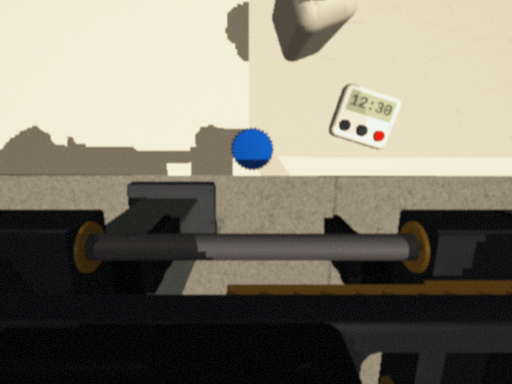

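The tube cap is at (252,148), which puts the tube at (0.394, -0.3335).

Call:
jog_arm(
  increments=[
    [2.2,0,0,0,0,0,8.7],
    [2.3,0,0,0,0,0,8.7],
    [0,0,0,0,0,0,8.7],
    [0,0,5,0,0,0,8.7],
    [0,0,5,0,0,0,8.7],
    [0,0,2,0,0,0,8.7],
    [0,0,0,0,0,0,8.7],
    [0,0,0,0,0,0,2],
    [0,0,0,0,0,0,2],
    [0,0,0,0,0,0,2],
    [0,0,0,0,0,0,2],
    [0,0,0,0,0,0,2],
  ],
  force=10,
)

```text
clock: 25.95
tcp_pos: [0.3929, -0.3338, 0.2329]
tool_rot: [[1.0, 0.002, 0.0], [0.002, -1.0, -0.0], [0.0, 0.0, -1.0]]
force: [-0.1, -0.8, -1.2]
finger_gap: 0.518
gripper_force: 0.0
```

Call:
jog_arm(
  increments=[
    [0,0,0,0,0,0,2],
    [0,0,0,0,0,0,2],
    [0,0,0,0,0,0,2],
    [0,0,-1,0,0,0,2],
    [0,0,-3,0,0,0,2],
    [0,0,-4,0,0,0,2],
    [0,0,-4,0,0,0,2],
    [0,0,0,0,0,0,2],
  ],
)

```text
clock: 26.95
tcp_pos: [0.3939, -0.3345, 0.3572]
tool_rot: [[1.0, 0.002, 0.006], [0.002, -1.0, -0.005], [0.006, 0.005, -1.0]]
force: [0.0, 0.2, -0.4]
finger_gap: 0.326
gripper_force: 10.0
```

Run:
```python
from h import *
go(.518,.1345,.30,-8.5)
```

```text
t 26.95 p [ 0.3939 -0.3345  0.3572] yaw 0.1 gap 0.326 | turn [ 0.005 -0.006  0.15 ] then cm [  5.34 -48.21   5.72] | first cm [ 12.46 -46.9    5.54]
```

Call:
jog_arm(
  increments=[
    [0.5,-2,0,0,0,0,2],
    [1.1,-4,0,0,0,0,2],
    [1.2,-4.7,0,0,0,0,2],
    [1.2,-4.7,0,0,0,0,2],
    [1.2,-4.7,0,0,0,0,2],
    [1.2,-4.7,0,0,0,0,2],
    [1.2,-4.7,0,0,0,0,2],
    [1.2,-4.7,0,0,0,0,2],
    [1.3,-4.7,0,0,0,0,2],
    [1.3,-4,0,0,0,0,2],
    [1,-3,0,0,0,0,2],
    [0.2,-1,0,0,0,0,2],
  ],
)

```text
clock: 28.45
tcp_pos: [0.5168, 0.1386, 0.3514]
tool_rot: [[1.0, 0.007, -0.003], [0.007, -1.0, 0.001], [-0.003, -0.001, -1.0]]
force: [-0.6, -0.1, 0.2]
finger_gap: 0.323
gripper_force: 10.0
```

Call:
jog_arm(
  increments=[
    [0,0,3,0,0,0,2],
    [0,0,3,0,0,0,2],
    [0,0,2,0,0,0,2],
    [0,0,0,0,0,0,2],
    [0,0,0,0,0,0,2],
  ],
)

```text
clock: 29.08
tcp_pos: [0.518, 0.1353, 0.2732]
tool_rot: [[1.0, 0.001, 0.0], [0.001, -1.0, -0.0], [0.0, 0.0, -1.0]]
force: [0.1, -0.2, -0.6]
finger_gap: 0.327
gripper_force: 10.0
```

Run:
```python
from h import *
go(.518,.1345,.238,0)
```

```text
t 29.07 p [0.518  0.1353 0.2732] yaw 0.1 gap 0.327 | turn [ 0.    -0.     0.001] then cm [0.   0.08 3.52] | first cm [0.   0.08 3.52]
```

Call:
jog_arm(
  increments=[
    [0,0.1,2,0,0,0,2],
    [0,0,1.1,0,0,0,2],
    [0,0,0.4,0,0,0,2],
    [0,0,0.15,0,0,0,2],
    [0,0,0,0,0,0,2],
    [0,0,0,0,0,0,4],
    [0,0,0,0,0,0,8],
    [0,0,0,0,0,0,8],
    [0,0,0,0,0,0,8],
    [0,0,-3,0,0,0,8.7],
    [0,0,-5,0,0,0,8.7],
    [0,0,-5,0,0,0,8.7],
  ],
)

```text
clock: 30.58
tcp_pos: [0.5178, 0.1344, 0.3674]
tool_rot: [[1.0, 0.002, -0.001], [0.002, -1.0, -0.0], [-0.001, 0.0, -1.0]]
force: [2.0, -0.3, 0.4]
finger_gap: 0.976
gripper_force: 0.0
```

Run:
```python
from h import *
c=read_camera('top');cv2.imwrite('pics/t3.png',cv2.resize(c['frame'][110:280,80:420,::-1],None,fx=2.3,fy=2.3,interpolation=2))
for n in('bottle_tall','bottle_short','tube'):
  print(n,[(at(q['position'],c,.004 if n=='tube' else 0)[:2].round(3),round(q['score'],2)) for q in mark_of(n,c)[:2]])
go(.508,-.378,.36,21)
```

```text
bottle_tall [(array([ 0.512, -0.382]), 0.75)]
bottle_short [(array([ 0.595, -0.336]), 0.64)]
tube [(array([0.516, 0.136]), 0.57)]
t 30.77 p [0.5182 0.1345 0.3671] yaw 0.1 gap 0.996 | turn [ 0.001 -0.002 -0.365] then cm [-19.32  47.49   0.71] | first cm [-1.11 51.25  0.72]
```

View pics/t3.png

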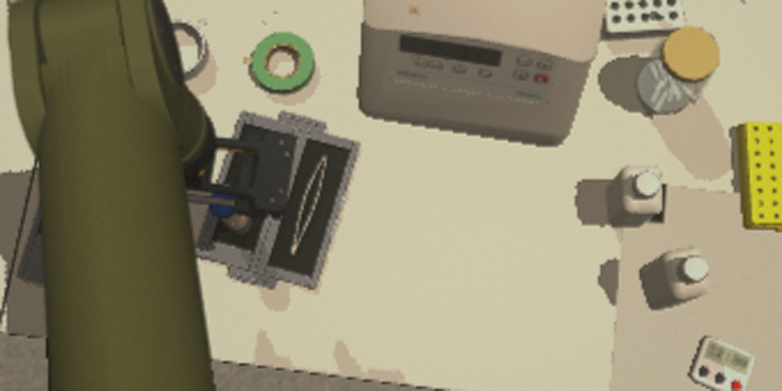

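The tube stands in its bay, with its cap under the gripper at (222,205), and the forceps lie in theirs at (308,205). The tall bottle stands at (685,275), clear of the timer.

Call:
jog_arm(
  increments=[
    [0,3,0,0,0,0,8.7],
    [-0.1,5.3,0,0,0,0,8.7],
    [-0.1,5.3,0,0,0,0,8.7],
    [-0.1,5.3,0,0,0,0,8.7],
    [-0.1,5.3,0,0,0,0,8.7],
    [-0.1,5.3,0,0,0,0,8.7],
    [-0.1,5.3,0,0,0,0,8.7],
    [-0.1,5.3,0,0,0,0,8.7],
    [-0.1,5.3,0,0,0,0,8.7],
    [-0.1,5.25,0,0,0,0,8.7],
    [0,0.6,0,0,0,-0.18,8.7],
    [0,0,0,0,0,-0.185,8.7],
  ],
)

```text
clock: 32.28
tcp_pos: [0.509, -0.3794, 0.3633]
tool_rot: [[0.932, 0.362, -0.004], [0.362, -0.932, 0.003], [-0.002, -0.004, -1.0]]
force: [0.0, -0.4, 0.0]
finger_gap: 1.003
gripper_force: 0.0
```

Call:
jog_arm(
  increments=[
    [0,0,1,0,0,0,8.7],
    [0,0,0,0,0,0,8.7],
    [0,0,0,0,0,0,8.7],
  ],
)

```text
clock: 32.65
tcp_pos: [0.5099, -0.3778, 0.3556]
tool_rot: [[0.934, 0.357, -0.001], [0.357, -0.934, 0.0], [-0.001, -0.001, -1.0]]
force: [0.8, 0.6, -0.2]
finger_gap: 1.001
gripper_force: 0.0
```

Run:
```python
from h import *
go(.508,-.378,.257,21)
```

```text
t 32.65 p [ 0.5099 -0.3778  0.3556] yaw 20.9 gap 1.001 | turn [-0.001  0.001 -0.001] then cm [-0.19 -0.05  9.86] | first cm [-0.18 -0.04  9.86]
```

Call:
jog_arm(
  increments=[
    [-0.2,0,4,0,0,0,8.7],
    [0,0,4,0,0,0,8.7],
    [0,0,1.85,0,0,0,8.7],
    [0,0,0,0,0,0,8.7],
    [0,0,0,0,0,0,3],
    [0,0,0,0,0,0,3],
    [0,0,0,0,0,0,3],
    [0,0,0,0,0,0,3],
    [0,0,0,0,0,0,3],
    [0,0,0,0,0,0,3],
    [0,0,-1,0,0,0,3],
    [0,0,-2,0,0,0,3],
  ],
  force=20,
)

```text
clock: 34.15
tcp_pos: [0.5077, -0.3786, 0.2877]
tool_rot: [[0.933, 0.359, -0.002], [0.359, -0.933, 0.001], [-0.001, -0.002, -1.0]]
force: [-0.6, 0.1, -1.6]
finger_gap: 0.517
gripper_force: 19.8
```

Call:
jog_arm(
  increments=[
    [0,0,-3,0,0,0,3],
    [0,0,-3,0,0,0,3],
    [0,0,0,0,0,0.145,3],
    [0,0,0,0,0,0.145,3],
    [0,0,0,0,0,0.145,3],
    [0,0,0,0,0,0.08,3],
    [0,0,0,0,0,0,3],
  ],
)

```text
clock: 35.02
tcp_pos: [0.5083, -0.3787, 0.3492]
tool_rot: [[0.989, -0.147, 0.001], [-0.147, -0.989, -0.001], [0.001, 0.001, -1.0]]
force: [0.5, -1.8, -1.2]
finger_gap: 0.514
gripper_force: 19.8
```

Run:
```python
from h import *
go(.602,.122,.30,-8.5)
```

```text
t 35.02 p [ 0.5083 -0.3787  0.3492] yaw -8.4 gap 0.514 | turn [ 0.001 -0.001  0.001] then cm [  1.87 -50.91   4.92] | first cm [  1.93 -50.91   4.88]
```

Call:
jog_arm(
  increments=[
    [0,-2,0,0,0,0,3],
    [0,-4,0,0,0,0,3],
    [0,-5,0,0,0,0,3],
    [0,-5,0,0,0,0,3],
    [0,-5,0,0,0,0,3],
    [0,-5,0,0,0,0,3],
    [0.2,-5,0,0,0,0,3],
    [0.3,-5,0,0,0,0,3],
    [0.4,-5,0,0,0,0,3],
    [0.4,-4.5,0,0,0,0,3],
    [0.4,-3.4,0,0,0,0,3],
    [0.2,-2,0,0,0,0,3],
  ],
)

```text
clock: 36.52
tcp_pos: [0.6012, 0.1253, 0.3481]
tool_rot: [[0.99, -0.143, -0.0], [-0.143, -0.99, 0.001], [-0.0, -0.001, -1.0]]
force: [0.3, -0.5, -0.4]
finger_gap: 0.514
gripper_force: 19.8
```

Call:
jog_arm(
  increments=[
    [0,0,2,0,0,0,3],
    [0,0,2,0,0,0,3],
    [0,0,1,0,0,0,3],
    [0,0,0,0,0,0,3],
    [0,0,0,0,0,0,3],
  ],
)

```text
clock: 37.15
tcp_pos: [0.6023, 0.1214, 0.2982]
tool_rot: [[0.989, -0.148, 0.001], [-0.148, -0.989, 0.0], [0.001, -0.0, -1.0]]
force: [0.7, -0.3, -1.2]
finger_gap: 0.513
gripper_force: 19.8
```

Run:
```python
from h import *
go(.602,.122,.262,-8.5)
```

```text
t 37.15 p [0.6023 0.1214 0.2982] yaw -8.5 gap 0.513 | turn [-0.    -0.001 -0.001] then cm [-0.04 -0.06  3.62] | first cm [-0.04 -0.06  3.62]
```

Call:
jog_arm(
  increments=[
    [0,0,1.5,0,0,0,3],
    [0,0,1.3,0,0,0,3],
    [0,0,0.6,0,0,0,3],
    [0,0,0.25,0,0,0,3],
    [0,0,0.05,0,0,0,3],
    [0,0,0,0,0,0,3],
    [0,0,0,0,0,0,5.5],
    [0,0,0,0,0,0,8.7],
    [0,0,0,0,0,0,8.7],
    [0,0,0,0,0,0,8.7],
    [0,0,-3,0,0,0,8.7],
    [0,0,-5,0,0,0,8.7],
  ],
)

```text
clock: 38.65
tcp_pos: [0.6014, 0.1214, 0.3395]
tool_rot: [[0.989, -0.148, -0.005], [-0.148, -0.989, -0.0], [-0.004, 0.001, -1.0]]
force: [0.3, -0.5, 1.5]
finger_gap: 0.989
gripper_force: 0.0
```

Call:
jog_arm(
  increments=[
    [0,0,-4,0,0,0,8.7],
    [0,0,0,0,0,-0.1,8.7],
  ],
)

```text
clock: 38.9
tcp_pos: [0.6029, 0.1226, 0.3851]
tool_rot: [[0.999, -0.046, 0.008], [-0.046, -0.999, 0.001], [0.007, -0.001, -1.0]]
force: [-0.3, 0.4, 0.0]
finger_gap: 0.998
gripper_force: 0.0
```

Run:
```python
from h import *
go(.602,-.331,.37,2)
```

```text
t 38.9 p [0.6029 0.1226 0.3851] yaw -2.6 gap 0.998 | turn [-0.001 -0.008 -0.08 ] then cm [-1.68 45.33  1.51] | first cm [ 1.96 45.32  1.47]
```

Call:
jog_arm(
  increments=[
    [-1.2,3,0,0,0,0,8.7],
    [-2,5,0,0,0,0,8.7],
    [-2,5,0,0,0,0,8.7],
    [0.2,5,0,0,0,0,8.7],
    [0.2,5,0,0,0,0,8.7],
    [0.2,5,0,0,0,0,8.7],
    [0.2,5,0,0,0,0,8.7],
    [0.2,5,0,0,0,0,8.7],
    [0.2,5,0,0,0,0,8.7],
    [0.2,2.4,0,0,0,-0.09,8.7],
    [0,0,0,0,0,0,8.7],
    [0,0,0,0,0,0,8.7],
  ],
)

```text
clock: 40.4
tcp_pos: [0.5427, -0.328, 0.3807]
tool_rot: [[0.999, 0.042, 0.0], [0.042, -0.999, 0.001], [0.0, -0.001, -1.0]]
force: [0.4, 0.8, 0.5]
finger_gap: 0.998
gripper_force: 0.0
```

Run:
```python
from h import *
c=wrist(); cv2.imwrite('pics/w7.png',c['frame'][:,:,::-1])
print([(at(q['position'],c,0)[:2].round(3),round(q['score'],2)) for q in mark_of('bottle_short',c)[:2]])
go(.603,-.331,.30,3)
```

```text
[(array([ 0.605, -0.327]), 0.68)]
t 40.5 p [ 0.5429 -0.3276  0.381 ] yaw 2.5 gap 1.0 | turn [-0.001 -0.    -0.008] then cm [5.99 0.65 8.1 ] | first cm [5.99 0.6  8.1 ]
```

View pics/w7.png

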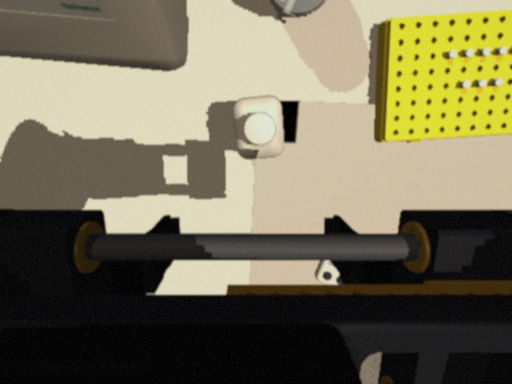

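Run:
```python
from h import *
c=wrist()
for z in(0,.05,.1,.2): print(z,at((165,69),c,z).round(3),at((5,51),c,z).round(3))
print(at((260,126),c,.111))
t=read_camera('top')
for z in(0,.05,.1,.2): print(z,at((80+555/2.3,110+145/2.3),t,z).round(3),at((80+365/2.3,110+118/2.3),t,z).round(3))
go(.604,-.330,.228,3)
```

```text
0 [ 0.664 -0.22   0.   ] [ 0.675 -0.035  0.   ]
0.05 [ 0.656 -0.234  0.05 ] [ 0.666 -0.075  0.05 ]
0.1 [ 0.648 -0.249  0.1  ] [ 0.656 -0.115  0.1  ]
0.2 [ 0.632 -0.278  0.2  ] [ 0.638 -0.196  0.2  ]
[ 0.60454863 -0.33180288  0.111     ]
0 [ 0.668 -0.241  0.   ] [ 0.672 -0.001 -0.   ]
0.05 [ 0.652 -0.235  0.05 ] [ 0.656 -0.004  0.05 ]
0.1 [ 0.636 -0.228  0.1  ] [ 0.641 -0.008  0.1  ]
0.2 [ 0.605 -0.214  0.2  ] [ 0.609 -0.016  0.2  ]
t 40.6 p [ 0.5427 -0.3282  0.3811] yaw 2.5 gap 0.998 | turn [ 0.    -0.    -0.009] then cm [ 6.11  0.5  15.31] | first cm [ 6.11  0.45 15.31]
```

The short bottle's cap is at (260,126), giving (0.603, -0.331). The machine corner at (0.655, -0.235) clears the gripper body by about 2 cm.

Call:
jog_arm(
  increments=[
    [2,0.1,0,0,0,-0.05,8.7],
    [2,0.3,0,0,0,0,8.7],
    [1.9,0.3,0,0,0,0,8.7],
    [0,0,2,0,0,0,8.7],
    [0,0,4,0,0,0,8.7],
    [0,0,2,0,0,0,8.7],
    [0,0,0,0,0,0,8.7],
  ],
)

```text
clock: 41.48
tcp_pos: [0.6004, -0.3321, 0.2983]
tool_rot: [[0.996, 0.092, -0.004], [0.092, -0.996, 0.002], [-0.004, -0.002, -1.0]]
force: [0.2, -0.5, 1.1]
finger_gap: 0.999
gripper_force: 0.0
```

Run:
```python
from h import *
go(.602,-.331,.229,5.5)
```

```text
t 41.48 p [ 0.6004 -0.3321  0.2983] yaw 5.3 gap 0.999 | turn [-0.002  0.004 -0.004] then cm [ 0.17 -0.1   6.93] | first cm [ 0.19 -0.08  6.93]
```

Call:
jog_arm(
  increments=[
    [0.1,-0.1,3,0,0,0,8.7],
    [0,0,3,0,0,0,8.7],
    [0,0,1.1,0,0,0,8.7],
    [0,0,0,0,0,0,8.7],
    [0,0,0,0,0,0,3],
    [0,0,0,0,0,0,3],
    [0,0,0,0,0,0,3],
    [0,0,0,0,0,0,3],
    [0,0,0,0,0,0,3],
    [0,0,0,0,0,0,3],
  ],
  force=20,
)

```text
clock: 42.72
tcp_pos: [0.6025, -0.3314, 0.2298]
tool_rot: [[0.996, 0.092, 0.0], [0.092, -0.996, -0.0], [0.0, 0.0, -1.0]]
force: [0.5, -0.4, 0.8]
finger_gap: 0.533
gripper_force: 19.6
```

Call:
jog_arm(
  increments=[
    [0,0,-1,0,0,0,3],
    [0,0,-3,0,0,0,3],
    [0,0,-4,0,0,0,3],
    [0,0,-4,0,0,0,3],
    [-3,0,-4,0,0,0,3],
    [-5,0,-2,0,0,0,3],
    [-2,0,0,0,0,0.1,3],
    [0,0,0,0,0,0.09,3],
    [0,0,0,0,0,0,3],
  ],
)

```text
clock: 43.85
tcp_pos: [0.5027, -0.3403, 0.4104]
tool_rot: [[0.995, -0.097, 0.0], [-0.097, -0.995, -0.001], [0.0, 0.0, -1.0]]
force: [-1.0, -0.2, -1.3]
finger_gap: 0.537
gripper_force: 19.6
```

Run:
```python
from h import *
go(.512,.340,.33,-5.3)
```

```text
t 43.85 p [ 0.5027 -0.3403  0.4104] yaw -5.6 gap 0.537 | turn [ 0.    -0.    -0.005] then cm [ -5.36 -67.83   8.04] | first cm [ -5.69 -67.81   8.  ]
```

Call:
jog_arm(
  increments=[
    [-0.2,-2,0,0,0,0,3],
    [-0.3,-4,0,0,0,0,3],
    [-0.4,-5.2,0,0,0,0,3],
    [-0.4,-5.2,0,0,0,0,3],
    [-0.4,-5.2,0,0,0,0,3],
    [-0.4,-5.2,0,0,0,0,3],
    [-0.4,-5.2,0,0,0,0,3],
    [-0.4,-5.2,0,0,0,0,3],
    [-0.4,-5.2,0,0,0,0,3],
    [-0.4,-5.2,0,0,0,0,3],
    [-0.4,-5.2,0,0,0,0,3],
    [-0.4,-5.2,0,0,0,0,3],
  ],
)

```text
clock: 45.35
tcp_pos: [0.5135, 0.2443, 0.4099]
tool_rot: [[0.995, -0.095, -0.0], [-0.095, -0.995, -0.0], [-0.0, 0.0, -1.0]]
force: [1.0, 0.1, -2.3]
finger_gap: 0.535
gripper_force: 19.6
```

Call:
jog_arm(
  increments=[
    [-0.4,-4.8,0,0,0,0,3],
    [-0.4,-3,0,0,0,0,3],
    [-0.4,-2,0,0,0,0,3],
    [0,0,3,0,0,0,3],
    [0,0,5,0,0,0,3],
    [0,0,4,0,0,0,3],
    [0,0,0,0,0,0,3],
    [0,0,0,0,0,0,3],
  ],
)

```text
clock: 46.35
tcp_pos: [0.5124, 0.3411, 0.2915]
tool_rot: [[0.995, -0.096, 0.002], [-0.096, -0.995, 0.002], [0.001, -0.002, -1.0]]
force: [0.8, -0.5, -2.1]
finger_gap: 0.539
gripper_force: 19.6
```

Run:
```python
from h import *
go(.512,.340,.2335,-5.3)
```

```text
t 46.35 p [0.5124 0.3411 0.2915] yaw -5.5 gap 0.539 | turn [-0.002 -0.001 -0.004] then cm [-0.03  0.12  5.8 ] | first cm [-0.04  0.13  5.8 ]
```

Call:
jog_arm(
  increments=[
    [0,0.1,3,0,0,0,3],
    [0,0,1.5,0,0,0,3],
    [0,0,0.8,0,0,0,3],
    [0,0,0.4,0,0,0,3],
    [0,0,0.1,0,0,0,3],
    [0,0,0,0,0,0,3],
    [0,0,0,0,0,0,5.5],
    [0,0,0,0,0,0,8.7],
    [0,0,0,0,0,0,8.7],
    [0,0,0,0,0,0,8.7],
    [0,0,-3,0,0,0,8.7],
    [0,0,-5,0,0,0,8.7],
  ],
)

```text
clock: 47.85
tcp_pos: [0.5121, 0.3381, 0.3106]
tool_rot: [[0.995, -0.098, -0.004], [-0.098, -0.995, -0.002], [-0.004, 0.002, -1.0]]
force: [0.3, 0.5, 0.8]
finger_gap: 0.99
gripper_force: 0.0
```

Call:
jog_arm(
  increments=[
    [0,0,-5,0,0,0,8.7],
    [0,0,-2,0,0,0,8.7],
    [0,3,0,0,0,0,8.7],
    [0,5,0,0,0,0,8.7],
    [0,6,0,0,0,0,8.7],
    [0,6,0,0,0,0,8.7],
    [0,6,0,0,0,0,8.7],
    [0,6,0,0,0,0,8.7],
    [0,6,0,0,0,0,8.7],
    [0,6,0,0,0,0,8.7],
    [0,6,0,0,0,0,8.7],
    [0,0,0,0,0,0,8.7],
  ],
)

```text
clock: 49.35
tcp_pos: [0.4619, -0.1642, 0.3805]
tool_rot: [[0.994, -0.108, -0.002], [-0.108, -0.994, -0.001], [-0.002, 0.001, -1.0]]
force: [-0.3, 1.1, 0.2]
finger_gap: 0.998
gripper_force: 0.0
```

Run:
```python
from h import *
c=read_camera('top');cv2.imwrite('pics/t4.png',cv2.resize(c['frame'][110:280,70:410,::-1],None,fx=2.3,fy=2.3,interpolation=2))
for n in('bottle_tall','bottle_short','tube','forceps','marker'):
  print(n,[(at(q['position'],c,.004)[:2].round(3),round(q['score'],2)) for q in mark_of(n,c)[:2]])
print(observe()['clock'])
```

```text
bottle_tall []
bottle_short [(array([0.522, 0.338]), 0.71), (array([0.554, 0.049]), 0.47)]
tube [(array([0.518, 0.142]), 0.74)]
forceps [(array([0.56 , 0.056]), 0.65)]
marker [(array([0.506, 0.267]), 0.73)]
49.65
```

View pics/t4.png

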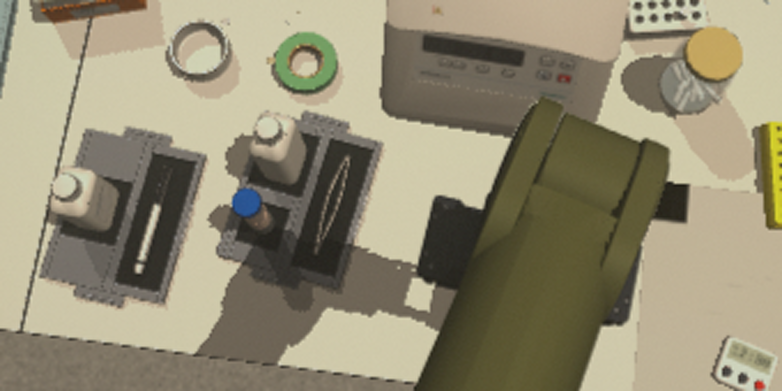

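All five things are in their bays: short bottle (85,200), marker (152,220), tall bottle (278,150), tube (255,212), forceps (332,205). The timer, dish and tape look undisturbed, and the robot is clear.

Run:
```python
from h import *
c=read_camera('top')
for n,p,z,t in(('tall',(270,128),.145,(.602,.122)),('short',(68,186),.115,(.512,.340)),('tube',(246,203),.118,(.518,.1345)),('forceps',(332,205),.009,(.551,.053)),('marker',(153,218),.01,(.505,.265))):
    print(n,(at((70+p[0]/2.3,110+p[1]/2.3),c,z)[:2]-t).round(3))
print(hand_in())
```

```text
tall [-0.004 -0.007]
short [ 0.    -0.007]
tube [-0.001 -0.002]
forceps [-0.001 -0.001]
marker [0.001 0.   ]
the job is handed in; nothing more can be done
None
```

Both kits are made up and the job is handed in at about 50 s: a last look from above showed all five things in their bays, each within about 8 mm of centre, but I got no verdict back.

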